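# Load a photo block into the block press

## Task

Press the round release on top of the small red block press so that its tray springs out, lay the oblong photo block flat in the tray's recess with its white face up, and then push the tray gently home until it clicks and stays shut when you let go. The machine is light-duty, so never force the release or the tray, and leave the other things on the bench where they are.

Things in the scene. Friction and masses are not known exactly. Their poses are not given: they have to be found in the camera images.
- press: low charcoal and red machine fixed on the bench, 220 deep (x) x 200 wide (y) x 80 mm high; origin at the centre of its underside, x axis pointing from its front to its back (the front, with the tray, is at x = -110 mm), z up. Do not load it or its parts with more than 20 N.
- tray_front (a point): centre of the outer face of the red block that forms the tray's front; the block is 136 mm wide (y), 48 mm high (from 16 to 64 mm above the bench) and 44 mm deep (x); axes as the press. With the tray shut the face stands 46 mm in front of the machine's front, with the tray out 141 mm.
- recess (a point): centre of the floor of the rectangular recess in the aluminium tray, 30 mm above the bench; axes as the press. 63 mm long (x), 47 mm wide (y), rims 3 mm high, 4 mm wide: whole at both ends, along the long sides only at the corners (39 mm left free in the middle). The deck around is level with its floor, 132 mm wide. It lies 86 mm behind the outer face of the tray's front block.
- release_top (a point): centre of the top of the round black release plunger, 28 mm across, 14 mm above the machine's top (94 mm above the bench) when up, close to the front left corner of the machine's top as seen facing the machine's front; in the press's axes at x = -75, y = 65 mm.
- release (a joint): travel of the release plunger in m: 0 up, 0.012 down on its solid stop. Sprung: 1.4 N to start, 0.5 N more per mm, 7.4 N fully down, plus a little latch friction. The tray is freed at about 0.002 to 0.005. When the tray is pushed home the latch takes the plunger down with it by 0.001 to 0.004, and it jumps up again at the click.
- tray (a joint): tray travel in m towards the machine's front: 0 to 0.001 latched shut, 0.095 fully out; damped spring drives it out (5 N shut, 3 N out, under 1 s). Unseen latch play, different each time: it must be pushed 1 to 13 mm past shut (-0.001 to -0.013) to click; push rises to 10-14 N, falls to about 6 N at the click; a solid buffer stands 1-2 mm beyond. Let go, it returns to 0, or springs out if not clicked.
- block: oblong photo block, 60 (x) x 44 (y) x 14 mm (z), 25 to 50 g, plywood with a white upper face, lying on the bench; origin at the centre of its underside, x along its length, z up. It lies among a round block (64 mm across) and a large square one (78 mm), of the same materials and thickness, which are not wanted.
- round_block: round photo block, 64 mm across, 14 mm high, a bystander; origin at the centre of its underside.
- square_block: square photo block, 78 x 78 x 14 mm, a bystander; origin at the centre of its underside.
- mug: white mug, 82 mm across, 95 mm high, a bystander; origin at the centre of its underside.
- tape: roll of tape lying flat, 90 mm across, 25 mm high, a bystander; origin at the centre of its underside.
- brush: brush lying on the bench, a bystander; origin near its middle.
- disc_stack: pile of cork discs, 60 mm across, 30 mm high, a bystander; origin at the centre of its underside.
- spray: bottle, 60 mm across, 160 mm high, a bystander; origin at the centre of its underside.
Not all that is in view belongs to the job. Leave any pink, purple or turquoise look-alike of the block alone.

How it is judged:
On the way, in this order (a step that is already met when the one before it is completed fails the run):
1. the tray has sprung fully out (value of joint tray above 0.085 m), for 0.2 s.
2. the oblong block lies flat, white face up, in the recess of the open tray and is let go (value of joint tray above 0.06 m and horizontal distance between block and recess below 0.004 m and z of block in the frame of recess below 0.0015 m and angle between block's own z axis and vertical below 0.06 rad and angle between the x axis of block and the x axis of recess, either way round below 0.12 rad and contact force between block and the fingers below 0.1 N), for 0.2 s.
At the end, for the whole second after the job is handed in: the tray is latched shut (joint within 4 mm of 0, nothing holding it) with the release plunger up, and the oblong block lies at rest flat in the recess, white face up: within 4 mm of its centre, lengthwise within 0.12 rad, its underside less than 1.5 mm above the floor (value of joint tray between -0.004 and 0.004 m and value of joint release below 0.0025 m and horizontal distance between block and recess below 0.004 m and z of block in the frame of recess below 0.0015 m and angle between block's own z axis and vertical below 0.06 rad and angle between the x axis of block and the x axis of recess, either way round below 0.12 rad and linear speed of block below 0.01 m/s); the robot touches nothing.
It fails at once if the machine, its release or its tray is loaded by the robot with more than 20 N (contact force between press and the fingers above 20 N or contact force between press and the arm above 20 N).
It fails at once if a bystander is moved by more than 30 mm or the mug or bottle tipped (distance of any of round_block, square_block, mug, tape, brush, disc_stack, spray from where it was at the start of the episode above 0.03 m or angle between any of mug, spray's own z axis and vertical above 0.5 rad).
It also fails if it takes over 72 s, if anything falls off the work surface, if the arm or the gripper's body presses on something with over 40 N, if the wrist force passes 120 N, or if a joint passes its speed limit or range.

## Robot

A 6-joint arm with a two-finger parallel gripper is mounted at the origin on the work surface. World frame = base frame: x ahead of the robot, y to its left, z up, the work surface at z = 0. Lengths are in m, angles in rad, forces in N, time in s.
With the tool pointing down it reaches from about 0.375 to 0.975 m from the base axis. Payload 3.8 kg.
Tool frame: the origin (TCP) lies midway between the tips of the shut fingers; the grasp point (between the pads) lies 19 mm behind it; z points along the fingers, y is the line along which they close (so a half turn about z gives the same grasp; the last joint's range is limited). The gripper opens to 85 mm and grips with 20 to 120 N. Pads are 22 mm wide; open, the fingers measure 114 mm over their backs; the gripper's body (76 mm by 85 mm) begins 54 mm behind the grasp point. The pads swing forward as they close: fully open they stand 13 mm farther back than shut.
Start: joints at [-1.208, 0.264, 1.604, -0, 1.274, -0.037], TCP at [0.263, -0.622, 0.231] pointing down, gripper open.
Joint ranges: [-2.63, 2.63], [-0.94, 2.18], [0.31, 2.57], [-1.31, 4.45], [0, 2.66], [-2.55, 2.55]. Speed limits (rad/s): [2.57, 2.57, 3.14, 3.14, 3.14, 3.14].

## Interface

Orientations are given as a rotation vector (axis times angle).
In Python, from workcell import bot gives the robot as it stands.
- The arm moves only by the tool step_arm, never from a script. Its argument "motion" is a list of rows, each a list of 5 numbers: the finger opening in cm, from 0 to 8.54, then the shift along the tool's x, y, z in cm, then the turn about the tool's z in degrees. In form: [[claw, dx, dy, dz, twist], ...]. A call has 1 to 20 rows; each row is the pose to reach, as a shift and turn from the pose commanded when the call began, along the tool's axes at that moment; what a row does not reach only later rows make up. A row lasts 1/10 s, in which the tool goes at most 50 mm and 8.59 degrees, less where a joint would pass 70% of its speed; a pose out of reach is approached as far as the arm can. A call with a gripper value outside its range is refused whole. The fingers move at their own pace and stop on an object; "force" is the grip in N (left out, the last holds). Time passes only in rows, so rows that repeat a pose let the fingers close. It gives the time, the measured TCP pose, the force, the opening and the grip force at its end, in the units of the state.
- bot.read_state(): the state, without advancing time (a new reading comes with each control period).
- bot.read_camera(name): name is "scene" or "top"; returns (picture, depth): 480x640x3 uint8, red, green, blue; 480x640 float32, m along the optical axis (not along the pixel's ray), 0 where there is no reading.
- bot.calibration(name): a dict with "mtx" (3x3 intrinsics, pixels), "origin" and "orientation" of the camera in the world. Camera axes: x right, y up, looking along -z (the intrinsics and any distortion apply to the point x, -y, -z); pixel columns grow to the right and rows downward; lengths in m; the calibration is good to about 2 mm. A picture is of the moment at which its call begins. calibration takes no time and is no camera call.
- bot.finish_job(): hands the job in; it is judged then, once.
The state is a dict: "time": time; "q": joint angles; "joint_vel": joint speeds; "joint_torque": joint torques, N m; "tool_pos": TCP position; "tcp_rot": TCP orientation; "wrist_force": force on the tool from outside, world axes, zero at the start; "torque": the same for the moment, N m; "width": opening from 0.0 (shut) to 1.0 (fully open); "grip_force": force on a finger pad.
Only numpy, scipy, OpenCV 4.12 (cv2) and the standard library are available. Lean on these libraries where they do the work, as an engineer would, in place of code of your own. Each camera call takes 0.05 s, during which the arm holds its last target. There are 200 camera calls.

## Working session

There is one attempt and no reset: what is moved stays moved. The work goes in short steps, Python scripts to look and compute and a tool call to move; the robot and the scene stay as the last step left them, time stands still between calls to the robot, and variables do not carry over. Pictures are saved under pics/ and viewed, at most 10 in all, crops included, and the job is handed in when it is done.

Besides the shell and the picture viewer there is one more tool, called after "Emit:" as name(argument=value, ...), one argument or row to a line, values as JSON. step_arm: Moves the arm, as the interface text tells. Its arguments: {"type":"object","properties":{"motion":{"type":"array","items":{"type":"array","items":{"type":"number"}}},"force":{"type":"number"}},"required":["motion"]}

```bash
mkdir -p pics; cat > h.py <<'E'
import numpy as np, cv2
from scipy.spatial.transform import Rotation as R
from workcell import bot
def cal(n):
    c=bot.calibration(n); o=np.array(c["orientation"],float)
    M=R.from_rotvec(o).as_matrix() if o.size==3 else (o if o.shape==(3,3) else None)
    return np.array(c["mtx"]),np.array(c["origin"]),M
def ray(n,px,z):
    K,o,M=cal(n); px=np.atleast_2d(px).astype(float)
    d=np.c_[(px[:,0]-K[0,2])/K[0,0],-(px[:,1]-K[1,2])/K[1,1],-np.ones(len(px))]@M.T
    return o+d*((z-o[2])/d[:,2])[:,None]
def cloud(n,dep):
    K,o,M=cal(n); v,u=np.mgrid[:480,:640]
    P=np.stack([(u-K[0,2])/K[0,0]*dep,-(v-K[1,2])/K[1,1]*dep,-dep],-1)
    return P@M.T+o
def proj(n,p):
    K,o,M=cal(n); c=(np.atleast_2d(p)-o)@M
    return np.c_[K[0,0]*c[:,0]/-c[:,2]+K[0,2],K[1,1]*-c[:,1]/-c[:,2]+K[1,2]]
def snap(n,f):
    im,d=bot.read_camera(n); im=im[:,:,::-1].copy(); cv2.imwrite(f,im); return im,d
E
python3 - <<'E'
from h import *
for n in("top","scene"):
    print(bot.calibration(n)); im,d=snap(n,f"pics/{n}0.png"); np.save(f"{n}0.npy",d)
print(bot.read_state())
E
```

```text
{'mtx': array([[478.85244807,   0.        , 324.88647357],
       [  0.        , 478.85244807, 231.25576065],
       [  0.        ,   0.        ,   1.        ]]), 'origin': array([ 0.42456212, -0.03290945,  1.11630985]), 'orientation': array([ 0.13176328, -0.08653376, -1.58025525])}
{'mtx': array([[476.2773657 ,   0.        , 319.52192265],
       [  0.        , 476.2773657 , 241.47862068],
       [  0.        ,   0.        ,   1.        ]]), 'origin': array([ 1.46446339, -0.02887492,  0.7384088 ]), 'orientation': array([0.71966895, 0.72489945, 1.45399426])}
{'time': 0.1, 'q': array([-1.20792543e+00,  2.64676044e-01,  1.60527453e+00,  1.08407069e-05,
        1.27369494e+00, -3.69323664e-02]), 'joint_vel': array([-0.00029107, -0.001272  , -0.00370531, -0.0010302 ,  0.00207231,
       -0.00019969]), 'joint_torque': array([ 4.19420667e-04, -5.16709256e+01, -3.68589914e+01, -4.20456288e-06,
        6.30129478e-03, -9.75200805e-06]), 'tool_pos': array([ 0.26247642, -0.62114323,  0.23006768]), 'tcp_rot': array([-3.07704533e+00, -6.23427746e-01,  5.06802856e-04]), 'wrist_force': array([ 0.48157745,  0.70256685, -0.27319522]), 'torque': array([-0.03569622, -0.00772335,  0.02512402]), 'grip_force': 0.0, 'width': 0.9960814458017504}
```

View pics/top0.png

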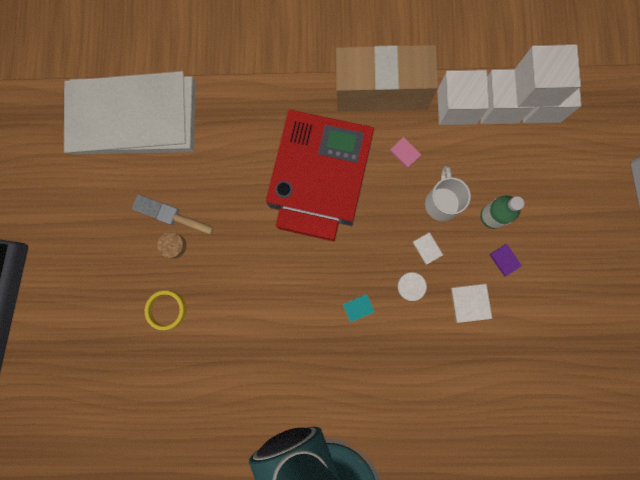

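View pics/scene0.png

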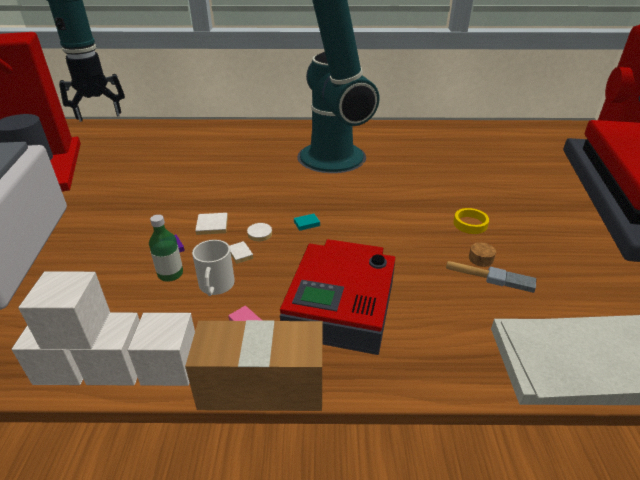

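Candidates for the oblong block (top view pixels): white oblong (428,248), round white (412,287), large white square (471,303), turquoise (359,307), purple (505,260) and pink (405,152). I choose the white oblong at (428,248). The release is at (284,189), and the tray front (307,224) faces the robot.

```bash
cat > m.py <<'E'
from h import *
def block(im,n,near,z=0.014,r=30):
    g=cv2.cvtColor(im,cv2.COLOR_BGR2HSV); m=((g[...,1]<60)&(g[...,2]>135)).astype(np.uint8)
    k,l,s,c=cv2.connectedComponentsWithStats(m); 
    i=min((i for i in range(1,k) if s[i,4]>150),key=lambda i:np.hypot(*(c[i]-near)))
    cs=cv2.findContours((l==i).astype(np.uint8),0,cv2.CHAIN_APPROX_NONE)[0][0][:,0]
    P=ray(n,cs,z)[:,:2]; (cx,cy),(w,h),a=cv2.minAreaRect((P*1000).astype(np.float32))
    b=cv2.boxPoints(((cx,cy),(w,h),a)); e=max((b[1]-b[0],b[2]-b[1]),key=np.linalg.norm)
    return cx,cy,w,h,np.degrees(np.arctan2(e[1],e[0])),s[i,4],c[i]
def red(im):
    g=cv2.cvtColor(im,cv2.COLOR_BGR2HSV); return (((g[...,0]<8)|(g[...,0]>172))&(g[...,1]>170)&(g[...,2]>60)).astype(np.uint8)
E
python3 - <<'E'
from m import *
im=cv2.imread("pics/top0.png"); sc=cv2.imread("pics/scene0.png")
print("blk top",block(im,"top",(428,248))); print("blk scene",block(sc,"scene",(240,250)))
d=np.load("top0.npy"); C=cloud("top",d)
for p in [(428,248),(320,185),(284,189),(307,224),(412,287),(460,350)]: print(p,C[p[1],p[0]].round(4))
# machine top: points at height ~80
u=(np.abs(C[...,2]-.08)<.008)&(d>0); u[:, :240]=0;u[:,390:]=0;u[:100]=0;u[260:]=0
P=C[u][:,:2]*1000; r=cv2.minAreaRect(P.astype(np.float32)); print("top by depth",r,cv2.boxPoints(r).round(1).tolist())
t=(C[...,2]>.087)&(C[...,2]<.1)&(d>0); t[:, :270]=0;t[:,300:]=0;t[:175]=0;t[205:]=0
print("plunger depth",C[t].mean(0),t.sum())
for n,I,s in(("top",im,(284,189)),("scene",sc,(378,261))):
    g=cv2.cvtColor(I,cv2.COLOR_BGR2GRAY); k=((g<45)).astype(np.uint8); kk,l,st,c=cv2.connectedComponentsWithStats(k)
    i=l[s[1],s[0]]; print("plunger",n,i,st[i],c[i],ray(n,c[i],.094).round(4))
m=red(im); c=max(cv2.findContours(m,0,1)[0],key=cv2.contourArea); print(cv2.boundingRect(c),cv2.approxPolyDP(c,4,True)[:,0].tolist())
big=cv2.resize(np.hstack([im[225:275,400:460],sc[225:275,210:270]]),None,fx=6,fy=6); cv2.imwrite("pics/crop1.png",big)
E
```

```text
blk top (536.4723510742188, -237.37432861328125, 61.021018981933594, 44.630859375, np.float32(28.801666), np.int32(517), array([427.47195358, 248.11218569]))
blk scene (564.9896240234375, -257.4085693359375, 186.78135681152344, 122.287109375, np.float32(44.639515), np.int32(627), array([226.50558214, 255.92822967]))
(428, 248) [ 0.5365 -0.2388  0.0135]
(320, 185) [0.6739 0.0061 0.077 ]
(284, 189) [0.6631 0.0848 0.0901]
(307, 224) [0.5892 0.0366 0.0602]
(412, 287) [ 0.4478 -0.1989  0.0145]
(460, 350) [ 0.3054 -0.3045 -0.0024]
top by depth ((722.2205810546875, 6.932777404785156), (200.1202392578125, 221.26956176757812), 76.43350982666016) [[591.2000122070312, -64.4000015258789], [806.2999877929688, -116.30000305175781], [853.2000122070312, 78.19999694824219], [638.0999755859375, 130.1999969482422]]
plunger depth [0.66386096 0.08742898 0.09287499] 132
plunger top 6 [277 183  13  12 122] [283.25409836 188.54918033] [[0.6633 0.086  0.094 ]]
plunger scene 37 [371 254  14  12 125] [377.616 259.36 ] [[0.6723 0.0899 0.094 ]]
(266, 110, 108, 111) [[288, 110], [266, 201], [352, 220], [373, 127]]
```

View pics/crop1.png

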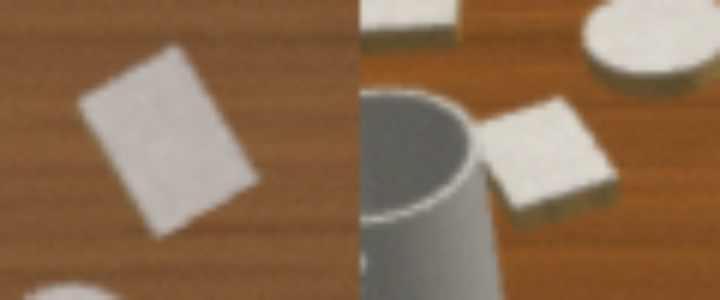

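```bash
cat > g.py <<'E'
from h import *
def go(x,y,z,yaw=None,verbose=True):
    """shift in cm along tool axes to put the TCP at x,y,z and tool y-axis along yaw(deg, mod 180)"""
    s=bot.read_state(); M=R.from_rotvec(s["tcp_rot"]).as_matrix()
    d=M.T@(np.array([x,y,z])-s["tool_pos"])*100
    cur=np.degrees(np.arctan2(M[1,1],M[0,1])); t=0
    if yaw is not None: t=-((yaw-cur+90)%180-90)*np.sign(-M[2,2])
    print("shift",d.round(2),"twist",round(float(t),1),"cur yaw",round(float(cur),1),"tool z",M[:,2].round(3),"q6",s["q"][5].round(2),"x axis",M[:,0].round(3)); return d,t
E
python3 -c "
from g import *
go(.664,.0868,.24); go(.664,.0868,.11); go(.5365,-.238,.24,118.8)"
```

```text
shift [ 64.54 -49.58  -0.89] twist 0.0 cur yaw -67.1 tool z [-0.001  0.002 -1.   ] q6 -0.04 x axis [0.921 0.389 0.   ]
shift [ 64.54 -49.56  12.11] twist 0.0 cur yaw -67.1 tool z [-0.001  0.002 -1.   ] q6 -0.04 x axis [0.921 0.389 0.   ]
shift [ 40.15 -24.63  -0.94] twist -5.9 cur yaw -67.1 tool z [-0.001  0.002 -1.   ] q6 -0.04 x axis [0.921 0.389 0.   ]
```

Emit:
step_arm(
  motion=[
    [0,64.5,-49.6,-0.9,0],
    [0,64.5,-49.6,-0.9,0],
    [0,64.5,-49.6,-0.9,0],
    [0,64.5,-49.6,-0.9,0],
    [0,64.5,-49.6,-0.9,0],
    [0,64.5,-49.6,-0.9,0],
    [0,64.5,-49.6,-0.9,0],
    [0,64.5,-49.6,-0.9,0],
    [0,64.5,-49.6,-0.9,0],
    [0,64.5,-49.6,-0.9,0],
    [0,64.5,-49.6,-0.9,0],
    [0,64.5,-49.6,-0.9,0],
    [0,64.5,-49.6,-0.9,0],
    [0,64.5,-49.6,-0.9,0],
    [0,64.5,-49.6,-0.9,0],
    [0,64.5,-49.6,-0.9,0],
    [0,64.5,-49.6,-0.9,0],
    [0,64.5,-49.6,-0.9,0],
    [0,64.5,-49.6,-0.9,0],
    [0,64.5,-49.6,-0.9,0],
  ],
)

```text
time: 2.1
tool_pos: [0.663, 0.0844, 0.24]
tcp_rot: [3.079, 0.621, -0.002]
wrist_force: [-0.8, 0.5, -0.5]
width: 0.002
grip_force: 0.0
```

```bash
python3 -c "
from g import *
go(.664,.0868,.1); go(.664,.0868,.088)"
```

```text
shift [ 0.2  -0.18 14.  ] twist 0.0 cur yaw -67.2 tool z [-0.001 -0.001 -1.   ] q6 1.26 x axis [ 0.922  0.388 -0.001]
shift [ 0.2  -0.18 15.2 ] twist 0.0 cur yaw -67.2 tool z [-0.001 -0.001 -1.   ] q6 1.26 x axis [ 0.922  0.388 -0.001]
```

Emit:
step_arm(
  motion=[
    [0,0,0,4.5,0],
    [0,0,0,9,0],
    [0,0,0,12.5,0],
    [0,0,0,13.8,0],
    [0,0,0,14.2,0],
    [0,0,0,14.4,0],
    [0,0,0,14.6,0],
    [0,0,0,14.8,0],
    [0,0,0,15.0,0],
    [0,0,0,15.2,0],
    [0,0,0,15.3,0],
    [0,0,0,15.3,0],
    [0,0,0,15.3,0],
  ],
)

```text
time: 3.4
tool_pos: [0.6651, 0.0864, 0.0883]
tcp_rot: [3.079, 0.624, 0.005]
wrist_force: [3.1, 0.2, 3.7]
width: 0.001
grip_force: 2.1
```

```bash
python3 - <<'E'
from m import *
from g import *
im,d=snap("top","pics/top1.png"); C=cloud("top",d)
u=(np.abs(C[...,2]-.064)<.006)&(red(im)>0); u[:200]=0
print(u.sum(), C[u].mean(0) if u.any() else None); print(bot.read_state()["tool_pos"],bot.read_state()["wrist_force"])
E
```

```text
594 [0.51041876 0.02270662 0.06349467]
[0.66500137 0.08632797 0.08820006] [1.86854374 0.58707786 3.8325219 ]
```

Emit:
step_arm(
  motion=[
    [0,0,0,-5,0],
    [0,0,0,-10,0],
    [0,0,0,-12,0],
    [0,0,0,-12,0],
  ],
)

```text
time: 3.85
tool_pos: [0.6654, 0.0864, 0.2116]
tcp_rot: [3.079, 0.624, 0.009]
wrist_force: [0.3, -0.4, -0.7]
width: -0.001
grip_force: 0.0
```

```bash
python3 - <<'E'
from g import *
go(.5365,-.238,.2,118.8)
E
```

```text
shift [-24.51  24.86   1.06] twist -5.9 cur yaw -67.1 tool z [ 0.006  0.001 -1.   ] q6 1.26 x axis [0.921 0.389 0.005]
```

Emit:
step_arm(
  motion=[
    [6.5,-24.5,24.9,1.0,-6],
    [6.5,-24.5,24.9,1.0,-6],
    [6.5,-24.5,24.9,1.0,-6],
    [6.5,-24.5,24.9,1.0,-6],
    [6.5,-24.5,24.9,1.0,-6],
    [6.5,-24.5,24.9,1.0,-6],
    [6.5,-24.5,24.9,1.0,-6],
    [6.5,-24.5,24.9,1.0,-6],
    [6.5,-24.5,24.9,1.0,-6],
    [6.5,-24.5,24.9,1.0,-6],
    [6.5,-24.5,24.9,1.0,-6],
    [6.5,-24.5,24.9,1.0,-6],
  ],
)

```text
time: 5.05
tool_pos: [0.5355, -0.237, 0.197]
tcp_rot: [-3.041, -0.787, 0.001]
wrist_force: [-1.0, 1.5, 0.4]
width: 0.758
grip_force: 0.0
```

```bash
python3 - <<'E'
from m import *
from g import *
im,d=snap("top","pics/top2.png"); C=cloud("top",d); np.save("top2.npy",d)
u=(np.abs(C[...,2]-.064)<.006)&(red(im)>0); u[:200]=0
r=cv2.minAreaRect((C[u][:,:2]*1000).astype(np.float32)); print(u.sum(),r)
sc,_=snap("scene","pics/scene2.png")
go(.5365,-.238,.01,118.8)
cv2.imwrite("pics/c2.png",np.hstack([cv2.resize(im[180:300,260:460],None,fx=3,fy=3)]))
E
```

```text
1187 ((528.2738037109375, 5.9765625), (117.18148040771484, 247.17453002929688), 27.985015869140625)
shift [ 0.06  0.1  18.73] twist 0.2 cur yaw -61.0 tool z [-0.  0. -1.] q6 0.6 x axis [0.874 0.485 0.   ]
```

View pics/c2.png

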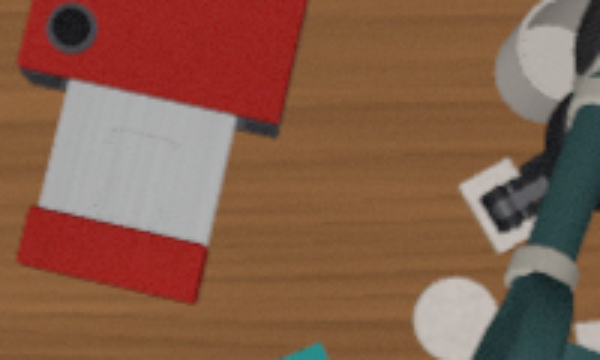

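Top crop: the tray is fully out (deck around crop (135,160)), and the gripper is over the block at crop (510,200), with the mug at (560,60).

```bash
python3 - <<'E'
from m import *
from g import *
im=cv2.imread("pics/top0.png"); C=cloud("top",np.load("top0.npy"))
m=(np.abs(C[...,2]-.093)<.008); m[:, :424]=0; m[:,472:]=0; m[:165]=0; m[225:]=0
P=C[m][:,:2]*1000; print("mug rim",P.min(0),P.max(0),cv2.minEnclosingCircle(P.astype(np.float32)))
# body dims check: open-tool position vs block
go(.5365,-.238,.06,118.8)
# refit press from new cloud: machine top and tray
C=cloud("top",np.load("top2.npy")); im=cv2.imread("pics/top2.png")
u=(np.abs(C[...,2]-.08)<.008); u[:, :240]=0;u[:,390:]=0;u[:100]=0;u[245:]=0
print(cv2.minAreaRect((C[u][:,:2]*1000).astype(np.float32)))
v=red(im).astype(bool)&(np.abs(C[...,2]-.064)<.008); v[:245]=0; v[:,335:]=0
r=cv2.minAreaRect((C[v][:,:2]*1000).astype(np.float32)); print("front",r)
w=(np.abs(C[...,2]-.03)<.008); w[:200]=0;w[270:]=0;w[:,:265]=0;w[:,345:]=0
print("deck",w.sum(),cv2.minAreaRect((C[w][:,:2]*1000).astype(np.float32)))
E
```

```text
mug rim [ 600.07726782 -317.01459102] [ 694.01691136 -235.61360773] ((647.047119140625, -275.0478210449219), 46.996707916259766)
shift [ 0.06  0.1  13.73] twist 0.2 cur yaw -61.0 tool z [-0.  0. -1.] q6 0.6 x axis [0.874 0.485 0.   ]
((722.1231689453125, 6.8401947021484375), (199.92945861816406, 221.16888427734375), 76.40185546875)
front ((498.9886474609375, 60.26158142089844), (135.19778442382812, 43.202606201171875), 76.57946014404297)
deck 2521 ((576.5279541015625, 55.00568389892578), (180.418701171875, 110.83987426757812), 71.48381805419922)
```

Emit:
step_arm(
  motion=[
    [6.5,0.06,0.1,4.5,0],
    [6.5,0.06,0.1,9,0],
    [6.5,0.06,0.1,13,0],
    [6.5,0.06,0.1,16,0],
    [6.5,0.06,0.1,18,0],
    [6.5,0.06,0.1,19,0],
    [6.5,0.06,0.1,19.5,0],
    [6.5,0.06,0.1,19.5,0],
  ],
)

```text
time: 5.95
tool_pos: [0.5365, -0.239, 0.0025]
tcp_rot: [3.042, 0.785, 0.0]
wrist_force: [0.1, 1.3, 0.2]
width: 0.761
grip_force: 0.0
```

Emit:
step_arm(
  force=25,
  motion=[
    [3.8,0,0,0,0],
    [3.8,0,0,0,0],
    [3.8,0,0,0,0],
    [3.8,0,0,0,0],
    [3.8,0,0,0,0],
    [3.8,0,0,0,0],
  ],
)

```text
time: 6.55
tool_pos: [0.5375, -0.2398, 0.004]
tcp_rot: [3.04, 0.784, 0.004]
wrist_force: [-0.6, 0.2, 6.2]
width: 0.504
grip_force: 27.0
```

```bash
python3 - <<'E'
from g import *
s=bot.read_state(); print(s["width"]*85,s["grip_force"],s["tool_pos"],s["wrist_force"])
go(.5615,.0454,.15,76.4)
E
```

```text
42.86960917228074 27.00990781188011 [ 0.537485   -0.23981885  0.00401632] [-0.64191093  0.22180499  6.23163978]
shift [ 15.92 -23.77 -14.63] twist 42.5 cur yaw -61.1 tool z [ 0.003 -0.001 -1.   ] q6 0.6 x axis [0.875 0.483 0.002]
```

Emit:
step_arm(
  motion=[
    [6,0,0,0,0],
    [6,0,0,-0.2,0],
    [6,0,0,-0.5,0],
    [6,0,0,-0.5,0],
    [6,0,0,-0.5,0],
    [3.8,0,0,-0.5,0],
    [3.8,0,0,-0.5,0],
    [3.8,0,0,-0.5,0],
    [3.8,0,0,-0.5,0],
    [3.8,0,0,-0.5,0],
    [3.8,0,0,-0.5,0],
  ],
  force=25,
)

```text
time: 7.65
tool_pos: [0.5362, -0.2392, 0.0074]
tcp_rot: [3.042, 0.784, 0.0]
wrist_force: [0.3, 0.1, 1.3]
width: 0.503
grip_force: 25.7
```

Emit:
step_arm(
  motion=[
    [3.8,0,0,-2,0],
    [3.8,0,0,-5,0],
    [3.8,0,0,-9,0],
    [3.8,0,0,-13,0],
    [3.8,0,0,-16,0],
    [3.8,0,0,-16,0],
  ],
)

```text
time: 8.25
tool_pos: [0.5394, -0.2407, 0.1732]
tcp_rot: [3.036, 0.783, 0.012]
wrist_force: [1.4, 0.1, 0.3]
width: 0.501
grip_force: 25.7
```

```bash
python3 - <<'E'
from g import *
s=bot.read_state(); print(s["width"]*85,s["grip_force"],s["tool_pos"],s["wrist_force"])
go(.5615,.0454,.17,76.4)
E
```

```text
42.587649781892374 25.700844079256058 [ 0.53938263 -0.24074529  0.17321358] [1.40368435 0.0865737  0.34808358]
shift [ 15.77 -23.98   0.21] twist 42.5 cur yaw -61.1 tool z [ 0.009 -0.005 -1.   ] q6 0.6 x axis [0.875 0.483 0.006]
```

Emit:
step_arm(
  motion=[
    [3.8,15.8,-24,0.2,42.5],
    [3.8,15.8,-24,0.2,42.5],
    [3.8,15.8,-24,0.2,42.5],
    [3.8,15.8,-24,0.2,42.5],
    [3.8,15.8,-24,0.2,42.5],
    [3.8,15.8,-24,0.2,42.5],
    [3.8,15.8,-24,0.2,42.5],
    [3.8,15.8,-24,0.2,42.5],
    [3.8,15.8,-24,0.2,42.5],
    [3.8,15.8,-24,0.2,42.5],
    [3.8,15.8,-24,0.2,42.5],
    [3.8,15.8,-24,0.2,42.5],
    [3.8,15.8,-24,0.2,42.5],
    [3.8,15.8,-24,0.2,42.5],
  ],
)

```text
time: 9.65
tool_pos: [0.5584, 0.0469, 0.1654]
tcp_rot: [-3.119, 0.373, -0.0]
wrist_force: [0.9, 0.9, -0.9]
width: 0.502
grip_force: 25.8
```

```bash
python3 - <<'E'
from g import *
s=bot.read_state(); print(s["width"]*85,s["grip_force"],s["tool_pos"],s["wrist_force"])
im,d=snap("top","pics/top3.png"); sc,ds=snap("scene","pics/scene3.png")
go(.5615,.0454,.045,76.4)
p=proj("top",[.5615,.0454,.15])[0].astype(int); q=proj("scene",[.5615,.0454,.1])[0].astype(int); print(p,q)
f=lambda I,c:cv2.resize(I[c[1]-65:c[1]+65,c[0]-65:c[0]+65],None,fx=3,fy=3)
cv2.imwrite("pics/c3.png",np.hstack([f(im,p),f(sc,q)]))
E
```

```text
42.666784314503424 25.79118177294731 [0.55842112 0.04689709 0.16537014] [ 0.92255003  0.8670376  -0.87325977]
shift [ 0.34  0.1  12.04] twist -0.0 cur yaw -103.6 tool z [ 0. -0. -1.] q6 1.85 x axis [ 0.972 -0.235  0.   ]
[299 230] [354 227]
```

View pics/c3.png

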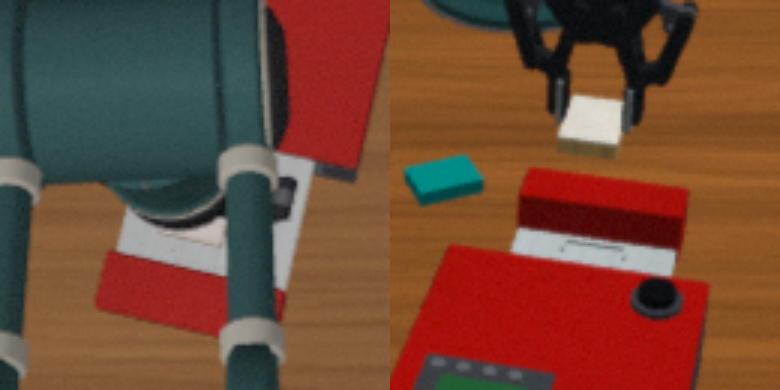

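Left: the arm hides most of the block from above. Right: the block is level in the gripper, white face up at about crop (595,120). The recess is at (595,245).

```bash
python3 - <<'E'
from g import *
s=bot.read_state(); M=R.from_rotvec(s["tcp_rot"]).as_matrix(); T=s["tool_pos"]
sc=cv2.imread("pics/scene3.png")
zt=T[2]-.0074+.014
# rear top edge: along tool x sample columns through block, find white->plywood transition, per lateral offset
g=sc.astype(float); 
for lat in(-.012,-.006,0,.006,.012):
    xs=np.arange(.005,.05,.00025); P=T+M[:,:1].T*xs[:,None]+M[:,1]*lat; P[:,2]=zt
    px=proj("scene",P).astype(np.float32); v=cv2.remap(sc,px[None,:,0].copy(),px[None,:,1].copy(),1)[0].astype(float)
    b=cv2.GaussianBlur(v[:,0][:,None],(1,9),0)[:,0]; dd=np.diff(b); i=np.argmin(dd); print(lat,"rear edge at",xs[i],b[0],b[i-8],b[i+8])
# recess rim lines in scene2 (unoccluded), deck z=.033: profile along press x
c,sn=np.cos(np.radians(-13.55)),np.sin(np.radians(-13.55)); ax=np.array([c,sn,0]); ay=np.array([-sn,c,0]); O=np.array([.5615,.0454,.033])
for n,f in(("top","pics/top2.png"),("scene","pics/scene2.png")):
    I=cv2.cvtColor(cv2.imread(f),cv2.COLOR_BGR2GRAY)
    prof=lambda P:cv2.remap(I,*[a.astype(np.float32) for a in (proj(n,P)[:,0][None],proj(n,P)[:,1][None])],1)[0].astype(int)
    xs=np.arange(-.06,.06,.001)
    A=np.mean([prof(O+ax*xs[:,None]+ay*l) for l in np.arange(-.016,.017,.004)],0); 
    B=np.mean([prof(O+ay*xs[:,None]+ax*l) for l in np.r_[-.03:-.022:.002,.023:.031:.002]],0)
    for nm,a in(("long",A),("lat",B)): print(n,nm,[(int(round(xs[k]*1000)),int(a[k])) for k in range(14,106)][::2])
E
```

```text
-0.012 rear edge at 0.035750000000000025 207.0 165.6171875 91.81640625
-0.006 rear edge at 0.035500000000000025 209.234375 171.3515625 91.06640625
0 rear edge at 0.036750000000000026 208.234375 153.765625 74.84765625
0.006 rear edge at 0.03775000000000003 206.0 124.015625 59.01171875
0.012 rear edge at 0.035750000000000025 202.0 170.765625 90.58203125
top long [(-46, 70), (-44, 71), (-42, 67), (-40, 99), (-38, 155), (-36, 169), (-34, 170), (-32, 172), (-30, 172), (-28, 172), (-26, 172), (-24, 172), (-22, 172), (-20, 172), (-18, 172), (-16, 172), (-14, 172), (-12, 172), (-10, 172), (-8, 172), (-6, 172), (-4, 172), (-2, 172), (0, 173), (2, 173), (4, 172), (6, 173), (8, 172), (10, 172), (12, 173), (14, 172), (16, 172), (18, 173), (20, 173), (22, 172), (24, 172), (26, 172), (28, 172), (30, 170), (32, 166), (34, 169), (36, 172), (38, 172), (40, 172), (42, 172), (44, 172)]
top lat [(-46, 173), (-44, 173), (-42, 173), (-40, 173), (-38, 173), (-36, 173), (-34, 172), (-32, 171), (-30, 172), (-28, 171), (-26, 170), (-24, 171), (-22, 172), (-20, 173), (-18, 174), (-16, 175), (-14, 175), (-12, 1
[... 644 characters left out ...]
(12, 60), (14, 60), (16, 60), (18, 59), (20, 59), (22, 59), (24, 59), (26, 60), (28, 61), (30, 61), (32, 60), (34, 60), (36, 60), (38, 60), (40, 59), (42, 60), (44, 60)]
scene lat [(-46, 124), (-44, 125), (-42, 125), (-40, 125), (-38, 126), (-36, 126), (-34, 125), (-32, 125), (-30, 124), (-28, 124), (-26, 123), (-24, 123), (-22, 122), (-20, 116), (-18, 109), (-16, 107), (-14, 106), (-12, 108), (-10, 108), (-8, 107), (-6, 108), (-4, 109), (-2, 107), (0, 107), (2, 107), (4, 107), (6, 108), (8, 106), (10, 107), (12, 106), (14, 106), (16, 105), (18, 106), (20, 105), (22, 106), (24, 106), (26, 109), (28, 117), (30, 124), (32, 124), (34, 124), (36, 124), (38, 125), (40, 124), (42, 125), (44, 126)]
```

```bash
python3 - <<'E'
from m import *
im=cv2.imread("pics/top0.png"); sc=cv2.imread("pics/scene0.png")
def cen(I,n,near,z,lo,hi):
    g=cv2.cvtColor(I,cv2.COLOR_BGR2HSV); m=cv2.inRange(g,np.array(lo),np.array(hi))
    k,l,s,c=cv2.connectedComponentsWithStats(m); i=l[near[1],near[0]]
    cs=cv2.findContours((l==i).astype(np.uint8),0,1)[0][0][:,0]; P=(ray(n,cs,z)[:,:2]*1000).astype(np.float32)
    M=cv2.moments(P); return (round(M["m10"]/M["m00"],1),round(M["m01"]/M["m00"],1)),s[i,4]
W=((0,0,170),(180,60,255)); W1=((0,0,135),(180,60,255))
print("round",cen(im,"top",(412,287),.014,*W1),cen(sc,"scene",(260,230),.014,*W))
print("square",cen(im,"top",(471,303),.014,*W1),cen(sc,"scene",(212,222),.014,*W))
# held block lateral extent in scene3, and fingers
s=bot.read_state(); M=R.from_rotvec(s["tcp_rot"]).as_matrix(); T=s["tool_pos"]
sc3=cv2.imread("pics/scene3.png"); q=proj("scene",[T+[0,0,.0066]])[0].astype(int); print(q)
g=cv2.cvtColor(sc3,cv2.COLOR_BGR2HSV); m=cv2.inRange(g,np.array((0,0,175)),np.array((180,60,255)))
k,l,st,c=cv2.connectedComponentsWithStats(m); i=min((i for i in range(1,k) if st[i,4]>60),key=lambda i:np.hypot(*(c[i]-q))); print(st[i],c[i])
P=(ray("scene",cv2.findContours((l==i).astype(np.uint8),0,1)[0][0][:,0],T[2]+.0066)-T)@M
print("in tool frame mm",(P.min(0)*1000).round(1),(P.max(0)*1000).round(1))
E
```

```text
round ((449.6, -198.3), np.int32(647)) ((452.5, -193.7), np.int32(265))
square ((411.0, -330.9), np.int32(1248)) ((413.7, -326.2), np.int32(470))
[356 199]
[345 194  21  16 262] [356.19847328 201.57251908]
in tool frame mm [-24.6 -23.4  -6.6] [34.1 20.3 -6.6]
```

```bash
python3 -c "
from g import *
go(.561,.0478,.052,76.4)"
```

```text
shift [ 0.23 -0.12 11.34] twist -0.0 cur yaw -103.6 tool z [ 0. -0. -1.] q6 1.85 x axis [ 0.972 -0.235  0.   ]
```

Emit:
step_arm(
  motion=[
    [3.8,0.2,-0.1,4,0],
    [3.8,0.2,-0.1,8,0],
    [3.8,0.2,-0.1,10.5,0],
    [3.8,0.2,-0.1,11.3,0],
    [3.8,0.2,-0.1,11.3,0],
    [3.8,0.2,-0.1,11.3,0],
    [3.8,0.2,-0.1,11.3,0],
  ],
)

```text
time: 10.45
tool_pos: [0.5624, 0.0479, 0.0544]
tcp_rot: [-3.119, 0.372, -0.006]
wrist_force: [0.3, -0.5, -0.5]
width: 0.501
grip_force: 25.8
```

```bash
python3 - <<'E'
from m import *
s=bot.read_state(); M=R.from_rotvec(s["tcp_rot"]).as_matrix(); T=s["tool_pos"]; print(T,s["wrist_force"],M[:,2])
im,d=snap("top","pics/top4.png"); sc,ds=snap("scene","pics/scene4.png")
q=proj("scene",[T])[0].astype(int); p=proj("top",[T])[0].astype(int); print(p,q)
f=lambda I,c:cv2.resize(I[c[1]-40:c[1]+40,c[0]-40:c[0]+40],None,fx=5,fy=5,interpolation=2)
cv2.imwrite("pics/c4.png",np.hstack([f(im,p),f(sc,q)]))
E
```

```text
[0.56243933 0.04793322 0.05443089] [ 0.26931074 -0.48464772 -0.4892503 ] [ 3.83509430e-03  1.41983357e-04 -9.99992636e-01]
[302 236] [354 242]
```

View pics/c4.png

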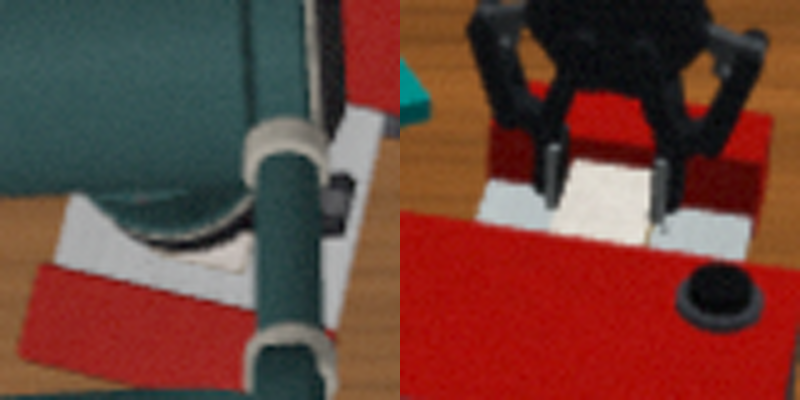

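Top: the block's front edge shows at left-crop (215,260), in front of the recess area. Scene (right crop): the block sits between the pads at (605,200) over the deck, whose edges are at about (480,205) and (750,240).

```bash
python3 - <<'E'
from m import *
s=bot.read_state(); M=R.from_rotvec(s["tcp_rot"]).as_matrix(); T=s["tool_pos"]
th=np.radians(-13.55); ax=np.array([np.cos(th),np.sin(th),0]); ay=np.array([-ax[1],ax[0],0]); ez=np.array([0,0,1])
def prof(I,n,x,y,z):
    P=T*[1,1,0]+np.outer(np.broadcast_to(x,np.broadcast(x,y).shape),ax)+np.outer(np.broadcast_to(y,np.broadcast(x,y).shape),ay); P[:,2]=z
    q=proj(n,P).astype(np.float32); return cv2.remap(I,q[None,:,0].copy(),q[None,:,1].copy(),1)[0].astype(float)
def edges(v,t,k=4,thr=6):
    b=cv2.GaussianBlur(v[:,None],(1,0x9),1.5)[:,0]; d=np.gradient(b); e=[(round(t[i]*1000,1),int(np.sign(d[i])*abs(b[min(i+6,len(b)-1)]-b[max(i-6,0)]))) for i in range(2,len(b)-2) if abs(d[i])>=np.abs(d[max(0,i-5):i+6]).max() and abs(d[i])>thr/2]; return e
t=np.arange(-.1,.1,.0005)
for n in("scene","top"):
    I=cv2.imread(f"pics/{n}4.png"); I0=cv2.imread(f"pics/{n}2.png")
    print(n,"front-block top lateral (z.064)",[edges(prof(I,n,x,t,.064)[:,2],t,thr=12) for x in(-.068,-.060)])
    print(n,"   from pic2",[edges(prof(I0,n,x,t,.064)[:,2],t,thr=12) for x in(-.068,-.060)])
    print(n,"deck lateral pic2(z.03)",[edges(prof(I0,n,x,t,.03)[:,0],t,thr=10) for x in(-.035,-.02,-.01)])
    print(n,"block lateral",[edges(prof(I,n,x,np.arange(-.03,.03,.0005),T[2]+.0066)[:,0],np.arange(-.03,.03,.0005),thr=10) for x in(-.024,-.018)])
    u=np.arange(-.1,.0,.0005)
    print(n,"block long at block top",[edges(prof(I,n,u,y,T[2]+.0066)[:,0],u,thr=10) for y in(-.008,0,.008,.012,.016)])
    print(n,"front-block long z.064",[edges(prof(I0,n,u,y,.064)[:,0],u,thr=8)+edges(prof(I0,n,u,y,.064)[:,2],u,thr=8) for y in(-.02,0,.02)])
E
```

```text
scene front-block top lateral (z.064) [[(np.float64(-74.0), -109), (np.float64(-43.5), -67), (np.float64(-29.0), 132), (np.float64(6.5), -128), (np.float64(29.0), 43), (np.float64(51.5), 131)], [(np.float64(-71.5), -111), (np.float64(-29.5), 134), (np.float64(8.5), -124), (np.float64(50.5), 127)]]
scene    from pic2 [[], []]
scene deck lateral pic2(z.03) [[(np.float64(-66.0), 131), (np.float64(66.5), -139)], [(np.float64(-65.5), 137), (np.float64(-22.5), 25), (np.float64(24.5), -24), (np.float64(68.0), -130)], [(np.float64(-65.0), 129), (np.float64(67.5), -135)]]
scene block lateral [[(np.float64(-19.5), 123), (np.float64(17.5), -89), (np.float64(26.5), -44)], [(np.float64(-28.0), -37), (np.float64(-21.0), 158), (np.float64(18.0), -122), (np.float64(25.5), -49)]]
scene block long at block top [[(np.float64(-24.5), 131)], [(np.float64(-25.5), 133)], [(np.float64(-24.0), 128)], [(np.float64(-25.0), 138)], [(np.float64(-25.5), 138)]]
scene front-block long z.064 [[(np.float64(-42.0), -54)], [(np.float64(-2.0), 17), (np.float64(-41.5), -55)], [(np.float64(-38.5), -49)]]
top front-block t
[... 633 characters left out ...]
(-42.5), 127), (np.float64(-20.0), -128), (np.float64(-11.5), 53)], [(np.float64(-42.0), 134), (np.float64(-22.0), -123), (np.float64(-17.0), 55)], [(np.float64(-41.5), 134), (np.float64(-25.5), -119), (np.float64(-19.0), 52)], [(np.float64(-42.5), 123), (np.float64(-24.5), -91), (np.float64(-20.0), 28)], [(np.float64(-41.5), 132), (np.float64(-25.0), -111), (np.float64(-20.5), 28), (np.float64(-16.0), -43)]]
top front-block long z.064 [[(np.float64(-42.0), 133), (np.float64(-85.0), 24), (np.float64(-40.5), 28)], [(np.float64(-87.5), -29), (np.float64(-42.5), 133), (np.float64(-85.0), 23), (np.float64(-40.5), 28)], [(np.float64(-42.5), 125), (np.float64(-85.0), 25), (np.float64(-40.0), 32)]]
```

Emit:
step_arm(
  motion=[
    [3.8,-0.4,0,0.2,0],
    [3.8,-0.4,0,0.3,0],
    [3.8,-0.4,0,0.3,0],
    [3.8,-0.4,0,0.3,0],
    [3.8,-0.4,0,0.3,0],
  ],
)

```text
time: 11.05
tool_pos: [0.5566, 0.0488, 0.0493]
tcp_rot: [3.12, -0.372, -0.0]
wrist_force: [0.2, 0.4, -0.4]
width: 0.5
grip_force: 25.8
```

```bash
python3 - <<'E'
from m import *
s=bot.read_state(); M=R.from_rotvec(s["tcp_rot"]).as_matrix(); T=s["tool_pos"]; print(T,s["wrist_force"],M[:,2].round(4))
th=np.radians(-13.55); ax=np.array([np.cos(th),np.sin(th),0]); ay=np.array([-ax[1],ax[0],0])
def prof(I,n,x,y,z):
    P=T*[1,1,0]+np.outer(x,ax)+y*ay; P[:,2]=z
    q=proj(n,P).astype(np.float32); return cv2.remap(I,q[None,:,0].copy(),q[None,:,1].copy(),2)[0].astype(float)
sc=np.mean([bot.read_camera("scene")[0] for _ in range(4)],0).astype(np.float32)
tp=np.mean([bot.read_camera("top")[0] for _ in range(4)],0).astype(np.float32)
u=np.arange(-.06,-.012,.002)
print("x",(u*1000).astype(int).tolist())
for y in(-.01,-.004,.002): 
    v=prof(sc,"scene",u,y,T[2]+.0066); print("sc blk z R",v[:,0].astype(int).tolist(),"B",v[:,2].astype(int).tolist())
for y in(-.02,-.01,0,.01,.02): v=prof(sc,"scene",u,y,.064); print("sc .064 R",v[:,0].astype(int).tolist())
for y in(0,.006,.012): v=prof(tp,"top",u,y,.047); print("top R-B",(v[:,0]-v[:,2]).astype(int).tolist(),"R",v[:,0].astype(int).tolist())
E
```

```text
[0.55664161 0.04876545 0.04925707] [ 0.16888906  0.35599671 -0.40312238] [-0.  0. -1.]
x [-60, -57, -55, -53, -51, -49, -47, -45, -43, -41, -39, -37, -35, -33, -31, -29, -27, -25, -23, -21, -19, -17, -15, -13]
sc blk z R [169, 168, 167, 168, 167, 166, 153, 130, 104, 90, 84, 79, 79, 78, 78, 85, 96, 138, 185, 220, 223, 222, 223, 222] B [8, 6, 6, 7, 8, 8, 7, 7, 5, 6, 6, 5, 4, 2, 3, 21, 44, 101, 161, 206, 211, 209, 209, 208]
sc blk z R [168, 167, 168, 168, 171, 165, 149, 128, 103, 87, 75, 76, 78, 79, 83, 85, 108, 147, 190, 212, 218, 221, 219, 219] B [8, 8, 9, 8, 7, 7, 9, 11, 8, 4, 1, 2, 4, 3, 13, 23, 60, 108, 161, 192, 202, 206, 204, 204]
sc blk z R [169, 169, 169, 168, 165, 157, 146, 123, 103, 87, 82, 81, 79, 80, 79, 87, 107, 138, 178, 208, 223, 220, 221, 220] B [6, 6, 7, 7, 7, 7, 8, 9, 9, 8, 7, 7, 5, 5, 6, 20, 48, 88, 145, 189, 210, 206, 206, 205]
sc .064 R [173, 172, 170, 170, 170, 170, 169, 169, 171, 171, 173, 163, 144, 118, 98, 83, 77, 79, 80, 81, 83, 83, 91, 95]
sc .064 R [171, 171, 170, 170, 170, 169, 168, 168, 168, 169, 166, 162, 144, 121, 98, 86, 80, 78, 80, 78, 80, 93, 115, 161
[... 341 characters left out ...]
, 66, 83]
top R-B [124, 124, 125, 124, 123, 124, 125, 123, 123, 122, 122, 120, 81, 0, -1, -1, 4, 13, 14, 6, -1, -1, 4, 4] R [157, 157, 157, 157, 156, 155, 156, 156, 155, 153, 155, 146, 135, 163, 172, 168, 162, 183, 170, 89, 19, 29, 76, 99]
top R-B [125, 124, 122, 124, 121, 120, 122, 122, 120, 122, 122, 120, 75, 15, -3, -2, 2, 15, 15, -2, -6, 3, 0, -16] R [156, 157, 157, 155, 155, 155, 154, 154, 154, 152, 151, 150, 129, 150, 166, 168, 171, 154, 97, 30, 22, 80, 101, 60]
top R-B [121, 122, 124, 123, 121, 120, 119, 120, 121, 120, 119, 124, 77, 0, 0, 0, 1, 8, 6, 0, 0, -2, -20, -24] R [154, 154, 154, 153, 152, 152, 153, 151, 152, 151, 153, 144, 135, 150, 167, 169, 170, 138, 74, 38, 62, 88, 65, 43]
```

Emit:
step_arm(
  motion=[
    [3.8,0.25,-0.05,0,0],
    [3.8,0.25,-0.05,0,0],
    [3.8,0.25,-0.05,0,0],
    [3.8,0.25,-0.05,0.4,0],
    [3.8,0.25,-0.05,0.7,0],
    [3.8,0.25,-0.05,0.9,0],
    [3.8,0.25,-0.05,1.0,0],
    [3.8,0.25,-0.05,1.1,0],
    [3.8,0.25,-0.05,1.1,0],
    [3.8,0.25,-0.05,1.1,0],
  ],
)

```text
time: 12.45
tool_pos: [0.5592, 0.0487, 0.0383]
tcp_rot: [-3.12, 0.372, -0.0]
wrist_force: [0.9, 0.7, -0.8]
width: 0.504
grip_force: 25.8
```

```bash
python3 -c "
from g import *
s=bot.read_state();print(s['tool_pos'],s['wrist_force'],s['torque'])"
```

```text
[0.55923724 0.04870187 0.03832437] [ 0.87109647  0.68210797 -0.75162951] [0.0104144  0.00948198 0.01648886]
```

Emit:
step_arm(
  motion=[
    [3.8,0,0,0.08,0],
    [3.8,0,0,0.1,0],
    [3.8,0,0,0.1,0],
  ],
)

```text
time: 12.75
tool_pos: [0.5592, 0.0487, 0.0374]
tcp_rot: [-3.119, 0.372, -0.0]
wrist_force: [0.4, 0.2, -0.1]
width: 0.504
grip_force: 25.8
```

Emit:
step_arm(
  motion=[
    [5.8,0,0,0,0],
    [5.8,0,0,0,0],
    [5.8,0,0,-0.3,0],
    [5.8,0,0,-1,0],
    [5.8,0,0,-3,0],
    [5.8,0,0,-7,0],
    [5.8,0,0,-11,0],
    [5.8,0,0,-14,0],
    [5.8,0,0,-14,0],
  ],
)

```text
time: 13.65
tool_pos: [0.5634, 0.0489, 0.1842]
tcp_rot: [-3.118, 0.371, -0.018]
wrist_force: [0.2, 0.7, 0.4]
width: 0.68
grip_force: 0.0
```

```bash
python3 -c "
from g import *
d,_=go(.36,.0953,.18)
"
```

```text
shift [-20.86   0.27   0.19] twist 0.0 cur yaw -103.6 tool z [ 0.012  0.001 -1.   ] q6 1.85 x axis [ 0.972 -0.235  0.011]
```

Emit:
step_arm(
  motion=[
    [5.8,-5,0,-1,0],
    [3,-10,0,-1,0],
    [0,-14.5,0,0,0],
    [0,-14.5,0,0,0],
    [0,-14.5,0,0,0],
    [0,-14.5,0,0,0],
    [0,-14.5,0,0,0],
  ],
)

```text
time: 14.35
tool_pos: [0.4201, 0.0827, 0.1782]
tcp_rot: [-3.119, 0.373, -0.003]
wrist_force: [-0.7, 0.3, 0.1]
width: 0.002
grip_force: 0.0
```

```bash
python3 - <<'E'
from m import *
from g import *
s=bot.read_state(); print(s["tool_pos"])
im,d=snap("top","pics/top5.png"); sc,_=snap("scene","pics/scene5.png")
p=(300,240); q=(354,242)
f=lambda I,c:cv2.resize(I[c[1]-40:c[1]+40,c[0]-40:c[0]+40],None,fx=5,fy=5,interpolation=2)
cv2.imwrite("pics/c5.png",np.hstack([f(im,p),f(sc,q)]))
go(.435,.079,.04,76.4)
E
```

```text
[0.42010134 0.08268818 0.17823049]
shift [ 1.56 -0.   13.79] twist -0.0 cur yaw -103.6 tool z [ 0.001  0.    -1.   ] q6 1.94 x axis [ 0.972 -0.236  0.001]
```

View pics/c5.png

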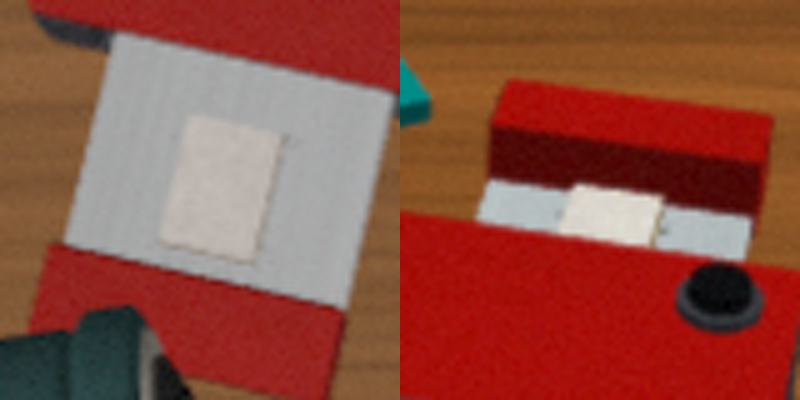

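Top: the block lies square in the middle of the deck, white face up, centre about crop (222,187), edges parallel to the tray. I'll check the numbers (centre relative to the deck and front block, height).

```bash
python3 - <<'E'
from m import *
im=np.mean([bot.read_camera("top")[0] for _ in range(4)],0); dd=np.mean([bot.read_camera("top")[1] for _ in range(4)],0)
rb=cv2.GaussianBlur(im[...,0]-im[...,2],(3,3),0); m=((rb>5)&(rb<40)&(im[...,0]>170)).astype(np.uint8); m[:210]=0;m[255:]=0;m[:,:280]=0;m[:,:]*=1;m[:,330:]=0
k,l,s,c=cv2.connectedComponentsWithStats(m); i=1+np.argmax(s[1:,4]); cs=cv2.findContours((l==i).astype(np.uint8),0,1)[0][0][:,0]
B=cv2.minAreaRect((ray("top",cs,.044)[:,:2]*1000).astype(np.float32)); print("blk",B)
C=cloud("top",dd); er=cv2.erode((l==i).astype(np.uint8),np.ones((3,3)))>0
P=C[er]; A=np.c_[P[:,:2],np.ones(len(P))]; f=np.linalg.lstsq(A,P[:,2],rcond=None)[0]; print("top height mean",P[:,2].mean(),"slope",f[:2])
th=np.radians(-13.55); ax=np.array([np.cos(th),np.sin(th)]); ay=np.array([-ax[1],ax[0]]); b=np.array(B[0])/1000
v=(np.abs(C[...,2]-.030)<.006)&(im[...,0]>120)&~cv2.dilate((l==i).astype(np.uint8),np.ones((7,7))).astype(bool); v[:205]=0;v[262:]=0;v[:,:272]=0;v[:,342:]=0
Q=C[v]; g=np.linalg.lstsq(np.c_[Q[:,:2],np.ones(len(Q))],Q[:,2],rcond=None)[0]; print("deck z mean",Q[:,2].mean(),"plane",g[:2],"blk top above deck plane at centre",np.r_[b,1]@f-np.r_[b,1]@g)
R_=im[...,2].astype(np.float32); t=np.arange(-.09,.09,.0005)
def pr(ch,x,y,z):
    p=np.c_[np.outer(np.atleast_1d(x),ax)+np.outer(np.atleast_1d(y),ay)+b, np.full(max(np.size(x),np.size(y)),z)]
    q=proj("top",p).astype(np.float32); return cv2.remap(ch,q[None,:,0].copy(),q[None,:,1].copy(),1)[0]
lat=[]
for x in(-.02,-.01,0,.01,.02):
    w=pr(R_,np.full(t.shape,x),t,.03); dw=np.gradient(cv2.GaussianBlur(w[:,None],(1,9),2)[:,0]); lat.append((t[np.argmax(dw)],t[np.argmin(dw)]))
print("deck edges rel blk",np.array(lat)*1000)
lo=[]
for y in(-.03,-.02,-.01,0,.01,.02,.03):
    u=np.arange(-.06,-.033,.0005); w=pr(R_,u,np.full(u.shape,y),.064); lo.append(u[np.argmax(np.gradient(cv2.GaussianBlur(w[:,None],(1,9),2)[:,0]))])
print("front-block rear edge rel blk (want -42)",np.array(lo)*1000)
E
```

```text
blk ((562.8433837890625, 45.51893615722656), (43.66905975341797, 60.461692810058594), 76.70962524414062)
top height mean 0.04708456722297909 slope [-0.46389119 -0.420701  ]
deck z mean 0.029821768286868736 plane [ 0.00010291 -0.00038177] blk top above deck plane at centre 0.016906555051222134
deck edges rel blk [[-68.   65. ]
 [-67.5  65. ]
 [-67.5  65. ]
 [-68.   65.5]
 [-67.5  65.5]]
front-block rear edge rel blk (want -42) [-43. -43. -43. -43. -43. -43. -43.]
```

```bash
python3 - <<'E'
from h import *
D=np.median([bot.read_camera("top")[1] for _ in range(7)],0); C=cloud("top",D)
th=np.radians(-13.3); ax=np.array([np.cos(th),np.sin(th)]); ay=np.array([-ax[1],ax[0]])
L=(C[...,:2]-[.5628,.0455]); X=L@ax; Y=L@ay
ok=D>0
for sx in(-1,1):
    for sy in(-1,1):
        m=ok&(sx*X>.004)&(sx*X<.026)&(sy*Y>.002)&(sy*Y<.018); print(sx,sy,m.sum(),np.median(C[m][:,2]).round(5),C[m][:,2].std().round(5))
m=ok&(abs(X)<.03)&(abs(Y)>.032)&(abs(Y)<.06); print("deck",np.median(C[m][:,2]))
E
```

```text
-1 -1 69 0.04374 0.00093
-1 1 68 0.04358 0.00089
1 -1 68 0.04368 0.00091
1 1 69 0.04385 0.001
deck 0.029769269301968215
```

The block is seated: 14 mm above the deck, level at all four quadrants. Next I push the tray.

Emit:
step_arm(
  motion=[
    [0,0.5,0,4.5,0],
    [0,1,0,9,0],
    [0,1,0,13,0],
    [0,1,0,14.2,0],
    [0,1,0,14.2,0],
  ],
)

```text
time: 15.7
tool_pos: [0.4259, 0.0801, 0.0336]
tcp_rot: [3.118, -0.372, -0.008]
wrist_force: [0.6, 0.4, 0.6]
width: -0.001
grip_force: 0.0
```

Emit:
step_arm(
  motion=[
    [0,0.7,0,0,0],
    [0,1.2,0,0,0],
    [0,1.7,0,0,0],
    [0,2.2,0,0,0],
    [0,2.7,0,0,0],
    [0,3.2,0,0,0],
    [0,3.7,0,0,0],
    [0,4.2,0,0,0],
    [0,4.7,0,0,0],
    [0,4.9,0,0,0],
  ],
)

```text
time: 16.7
tool_pos: [0.475, 0.0689, 0.0348]
tcp_rot: [3.119, -0.372, -0.003]
wrist_force: [-2.7, 0.8, 1.4]
width: 0.002
grip_force: 1.9
```

```bash
python3 -c "
from g import *
s=bot.read_state();print(s['tool_pos'],s['wrist_force'])
go(.478,.0683,.036,76.4)"
```

```text
[0.47500384 0.0688718  0.03484266] [-2.67784374  0.7588409   1.36031379]
shift [ 0.3  -0.01 -0.12] twist -0.0 cur yaw -103.6 tool z [-0.002  0.    -1.   ] q6 1.9 x axis [ 0.972 -0.235 -0.002]
```

Emit:
step_arm(
  motion=[
    [0,0.2,0,0,0],
    [0,0.5,0,0,0],
    [0,0.9,0,0,0],
    [0,1.3,0,0,0],
    [0,1.7,0,0,0],
    [0,2.1,0,0,0],
    [0,2.5,0,0,0],
    [0,2.9,0,0,0],
    [0,3.3,0,0,0],
    [0,3.7,0,0,0],
    [0,4.1,0,0,0],
    [0,4.5,0,0,0],
    [0,4.9,0,0,0],
    [0,5.3,0,0,0],
    [0,5.7,0,0,0],
    [0,6.1,0,0,0],
    [0,6.5,0,0,0],
    [0,6.8,0,0,0],
    [0,7.0,0,0,0],
    [0,7.0,0,0,0],
  ],
)

```text
time: 18.7
tool_pos: [0.5438, 0.0523, 0.035]
tcp_rot: [3.119, -0.372, -0.001]
wrist_force: [-2.9, 1.3, -3.7]
width: 0.001
grip_force: 2.2
```

```bash
python3 - <<'E'
from g import *
s=bot.read_state();print(s['tool_pos'],s['wrist_force'])
im,d=snap("top","pics/top6.png"); sc,_=snap("scene","pics/scene6.png")
f=lambda I,c:cv2.resize(I[c[1]-40:c[1]+40,c[0]-40:c[0]+40],None,fx=5,fy=5,interpolation=2)
cv2.imwrite("pics/c6.png",np.hstack([f(im,(305,215)),f(sc,(354,245))]))
E
```

```text
[0.54376523 0.05227527 0.03496286] [-2.94028107  1.30439597 -3.67028194]
```

View pics/c6.png

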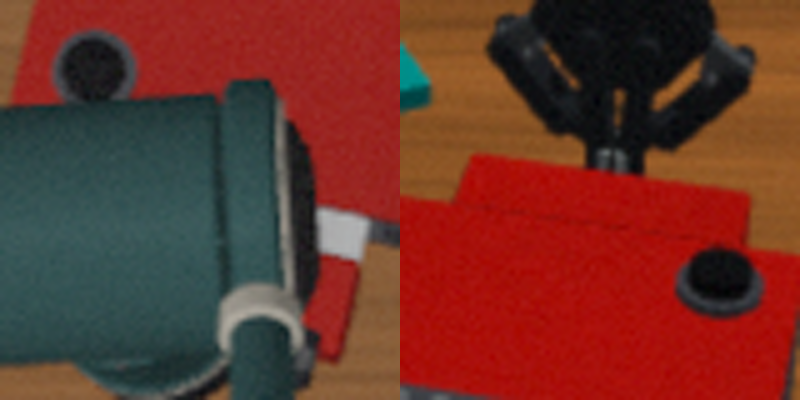

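The tray is nearly home, with about 15 mm left. The fingers press mid-face (right crop (615,160)).

Emit:
step_arm(
  motion=[
    [0,0.2,0,0,0],
    [0,0.4,0,0,0],
    [0,0.6,0,0,0],
    [0,0.8,0,0,0],
    [0,1.0,0,0,0],
    [0,1.2,0,0,0],
    [0,1.3,0,0,0],
    [0,1.4,0,0,0],
  ],
)

```text
time: 19.6
tool_pos: [0.5567, 0.0492, 0.035]
tcp_rot: [3.119, -0.372, -0.002]
wrist_force: [-4.2, 1.8, -2.3]
width: 0.002
grip_force: 2.8
```

Emit:
step_arm(
  motion=[
    [0,0.05,0,0,0],
    [0,0.1,0,0,0],
    [0,0.15,0,0,0],
    [0,0.2,0,0,0],
  ],
)

```text
time: 20.0
tool_pos: [0.5585, 0.0487, 0.035]
tcp_rot: [3.119, -0.372, -0.002]
wrist_force: [-5.5, 1.8, -1.5]
width: 0.001
grip_force: 3.0
```

Emit:
step_arm(
  motion=[
    [0,0.05,0,0,0],
    [0,0.1,0,0,0],
    [0,0.15,0,0,0],
    [0,0.2,0,0,0],
  ],
)

```text
time: 20.4
tool_pos: [0.5593, 0.0485, 0.035]
tcp_rot: [3.119, -0.372, -0.006]
wrist_force: [-9.9, 2.5, 1.8]
width: -0.001
grip_force: 5.0
```

Emit:
step_arm(
  motion=[
    [0,0.05,0,0,0],
    [0,0.1,0,0,0],
  ],
)

```text
time: 20.6
tool_pos: [0.5597, 0.0484, 0.035]
tcp_rot: [3.119, -0.372, -0.008]
wrist_force: [-10.2, 2.6, 3.2]
width: -0.002
grip_force: 5.7
```

Emit:
step_arm(
  motion=[
    [0,0.05,0,0,0],
    [0,0.1,0,0,0],
  ],
)

```text
time: 20.8
tool_pos: [0.5602, 0.0483, 0.035]
tcp_rot: [3.119, -0.372, -0.009]
wrist_force: [-11.9, 3.4, 5.2]
width: -0.004
grip_force: 6.4
```

Emit:
step_arm(
  motion=[
    [0,0.05,0,0,0],
  ],
)

```text
time: 20.9
tool_pos: [0.5605, 0.0482, 0.035]
tcp_rot: [3.119, -0.372, -0.01]
wrist_force: [-12.4, 3.9, 4.9]
width: 0.001
grip_force: 6.7
```

Emit:
step_arm(
  motion=[
    [0,0.05,0,0,0],
  ],
)

```text
time: 21.0
tool_pos: [0.5607, 0.0482, 0.035]
tcp_rot: [-3.119, 0.372, 0.011]
wrist_force: [-13.0, 3.9, 5.2]
width: 0.002
grip_force: 6.8
```

Emit:
step_arm(
  motion=[
    [0,0.05,0,0,0],
  ],
)

```text
time: 21.1
tool_pos: [0.5622, 0.0478, 0.0351]
tcp_rot: [3.119, -0.372, -0.007]
wrist_force: [-6.1, 1.2, -1.0]
width: 0.0
grip_force: 3.5
```

```bash
python3 - <<'E'
from h import *
s=bot.read_state();print(s['tool_pos'],s['wrist_force'],np.linalg.norm(s['wrist_force']))
for f in (0,6): 
    C=cloud("top",bot.read_camera("top")[1] if f==6 else np.load("top0.npy")); L=C[...,:2]-[.6635,.0865]; m=np.hypot(L[...,0],L[...,1])<.008
    print("plunger top z",np.median(C[m][:,2]),m.sum())
E
```

```text
[0.56223652 0.04780961 0.03507261] [-6.07548475  1.15268538 -0.99089174] 6.262752191537453
plunger top z 0.09374920969428735 42
plunger top z nan 0
  return _methods._mean(a, axis=axis, dtype=dtype,
  ret = ret.dtype.type(ret / rcount)
```

The force dropped from 13 N to 6 N, which is the click. I back off slowly.

Emit:
step_arm(
  motion=[
    [0,-0.2,0,0,0],
    [0,-0.5,0,0,0],
    [0,-0.9,0,0,0],
    [0,-1.3,0,0,0],
    [0,-1.8,0,0,0],
    [0,-3,0,0,0],
    [0,-5,0,0,0],
    [0,-8,0,0,0],
    [0,-11,0,0,0],
    [0,-11,0,0,0],
  ],
)

```text
time: 22.15
tool_pos: [0.4523, 0.0736, 0.0341]
tcp_rot: [3.119, -0.37, -0.007]
wrist_force: [-1.4, -0.4, 0.0]
width: -0.0
grip_force: 0.0
```

Emit:
step_arm(
  motion=[
    [0,0,0,-4,0],
    [0,0,0,-9,0],
    [0,0,0,-14,0],
    [0,0,0,-16,0],
    [0,0,0,-16,0],
    [0,0,0,-16,0],
  ],
)

```text
time: 22.75
tool_pos: [0.4579, 0.0733, 0.1956]
tcp_rot: [-3.119, 0.372, -0.003]
wrist_force: [0.3, -0.6, -0.6]
width: 0.006
grip_force: 0.0
```

```bash
python3 - <<'E'
from m import *
s=bot.read_state();print(s['tool_pos'],s['wrist_force'])
im,d=snap("top","pics/top7.png"); snap("scene","pics/scene7.png"); C=cloud("top",d)
L=C[...,:2]-[.6635,.0865]; m=np.hypot(L[...,0],L[...,1])<.008; print("plunger",np.median(C[m][:,2]),m.sum())
for f,D in(("0",np.load("top0.npy")),("7",d)):
    C=cloud("top",D); I=cv2.imread(f"pics/top{f}.png"); v=red(I).astype(bool)&(np.abs(C[...,2]-.064)<.006); v[:205]=0;v[270:]=0;v[:,:260]=0;v[:,350:]=0
    print(f,C[v].mean(0),cv2.minAreaRect((C[v][:,:2]*1000).astype(np.float32)))
cv2.imwrite("pics/c7.png",cv2.resize(im[100:260,240:400],None,fx=3.5,fy=3.5))
E
```

```text
[0.45789776 0.07325125 0.19560983] [ 0.26165324 -0.62424493 -0.6479537 ]
plunger 0.09376352273822541 39
0 [0.58981237 0.03785106 0.06365883] ((590.2525634765625, 38.375), (135.1005096435547, 43.424224853515625), 76.42010498046875)
7 [0.58998964 0.03774418 0.06359591] ((590.3738403320312, 38.318756103515625), (135.22525024414062, 43.68986892700195), 76.49230194091797)
```

View pics/c7.png

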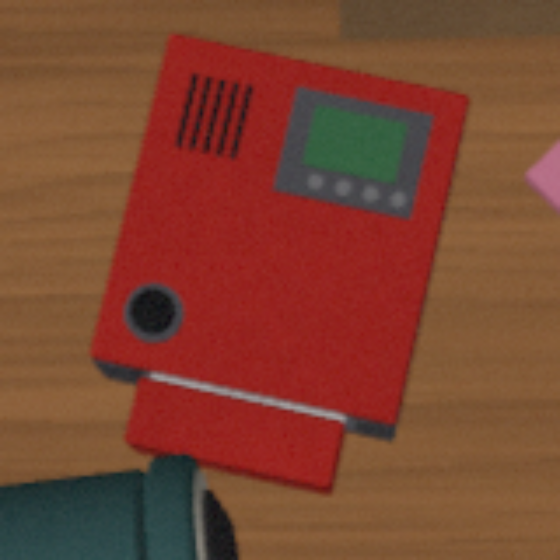

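The tray is shut exactly where it started, with the front at crop (235,435) and the release up at (154,312). I'm handing in.

```bash
python3 -c "
from workcell import bot
print(bot.finish_job())"
```

```text
the job is handed in; nothing more can be done
None
```

The job is handed in, with no verdict returned: the block was flat in the recess, white face up, when the tray went in; the tray clicked at about 13 N of push and stayed shut, and the release is up.

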